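# Shut the copper electrode in its turnover holder and flip the holder

## Robot

A 7-joint arm with a two-finger parallel gripper is mounted at the origin on the work surface. World frame = base frame: x ahead of the robot, y to its left, z up, the work surface at z = 0. Lengths are in m, angles in rad, forces in N, time in s.
With the tool pointing down it reaches from about 0.4 to 0.875 m from the base axis. Payload 19.3 kg.
Tool frame: the origin (TCP) lies at the very end of the fingers, on their centre line; the grasp point (between the pads) lies 19 mm behind it; y points along the fingers, x is the direction in which the jaws open and shut, and the axes are right-handed (so a half turn about y gives the same grasp; the last joint's range is limited). The gripper opens to 85 mm and grips with 20 to 120 N. Pads are 22 mm wide; open, the fingers measure 114 mm over their backs; the gripper's body (76 mm by 85 mm) begins 54 mm behind the grasp point. The pads swing forward as they close: fully open they stand 13 mm farther back than shut.
Start: joints at [-1.399, 0.521, -0.036, 1.599, 0.021, 1.021, -0.113], TCP at [0.15, 0.607, 0.204] pointing down, gripper open.
Joint ranges: [-2.91, 2.91], [-0.3, 2.13], [-1.5, 1.42], [0.17, 2.43], [-1.26, 4.41], [0.16, 1.93], [-2.52, 2.52]. Speed limits (rad/s): [1.89, 1.89, 2.39, 2.39, 3.01, 3.01, 3.01].

## Interface

Orientations are given as [roll, pitch, yaw] about the fixed x, y, z axes, in that order (R = Rz(yaw) Ry(pitch) Rx(roll)).
In Python, from workcell import bot gives the robot as it stands. The module is installed in compiled form; this text tells all that it offers.
- The arm moves only by the shell command python3 -m crank 'ROWS' [FORCE]. ROWS is JSON, a list of rows, each an object of numbers: "hand": the closure, from 0 (fully open) to 1 (shut); "dx", "dy", "dz": the shift along the tool's x, y, z in mm; "yaw": the turn about the tool's y in rad. In form: [{"hand": .., "dx": .., "dy": .., "dz": .., "yaw": ..}, ...]. A call has 1 to 12 rows; each row is the pose to reach, as a shift and turn from the pose commanded when the call began, along the tool's axes at that moment; what a row does not reach only later rows make up. A row lasts 1/12 s, in which the tool goes at most 41.7 mm and 7.16 degrees, less where a joint would pass 70% of its speed; a pose out of reach is approached as far as the arm can. A call with a gripper value outside its range is refused whole. The fingers move at their own pace and stop on an object; FORCE is the grip in N (left out, the last holds). Time passes only in rows, so rows that repeat a pose let the fingers close. It gives the time, the measured TCP pose, the force and the opening at its end, in the units of the state.
- bot.observe(): the state, without advancing time (a new reading comes with each control period).
- bot.grab_frame(name): name is "scene" or "top" or "wrist"; returns the picture (480x640x3 uint8, red, green, blue); there is no depth.
- bot.camera_info(name): a dict with "fx", "fy", "cx", "cy" (pixels), "dist" ([k1, k2, p1, p2, k3] as OpenCV has them; the pictures are not rectified), "rvec" (rotation vector, rad) and "tvec" (3), from world to camera coordinates, as OpenCV has them. Camera axes: x right, y down, z forward; pixel columns grow to the right and rows downward; lengths in m; the calibration is good to about 2 mm. A picture is of the moment at which its call begins: read the wrist's pose just before it. camera_info takes no time and is no camera call; for the wrist camera it gives the pose at the moment of the call.
- bot.job_done(): hands the job in, once; it reports no verdict.
The state is a dict: "clock": time; "qpos": joint angles; "qd": joint speeds; "joint_efforts": joint torques, N m; "position": TCP position; "tool_rot": TCP orientation; "force": force on the tool from outside, world axes, zero at the start; "moment": the same for the moment, N m; "grip_width": finger opening in m.
Only numpy, scipy, OpenCV 4.12 (cv2) and the standard library are available. Lean on these libraries where they do the work, as an engineer would, in place of code of your own. Each camera call takes 0.05 s, during which the arm holds its last target.

## Task

Two turnover holders stand open on the bench, one with a copper plate in its tray and one with a dark graphite plate. Fold the lid shut over the copper plate, then take that holder by its orange bar and swing the closed holder, plate inside, all the way over its hinge until it lies flat upside down on the other side. Leave the graphite plate in its own holder undisturbed.

Things in the scene. Friction and masses are not known exactly. Their poses are not given: they have to be found in the camera images.
- holder_bar (a point): Middle of the orange bar (12 mm round, 68 mm free between its legs) on the copper plate's green tray, 45 mm above the bench. Tray axes: x along the bar, y away from the hinge, z up at first, down once turned over. Level hinge axis, parallel to x, 115 mm from here along -y: the tray swings up and over it half a turn. Stiff (6 N at the bar), stays where left. 43 mm from bar middle to tray edge.
- holder_lid (a joint): Angle of that tray's aluminium lid, rad: 0 shut on the tray; starts at 1.5 to 2.05 (1.57 upright, more leans away from the bar). Same hinge axis as the tray, and carried by it. Flat plate 90 mm along the hinge, reaching 11 to 73 mm from the axis, 7 mm thick; shut, its outer face is 8 mm above the axis. Stiff (5 N at its edge): stays where left, also upside down.
- copper_plate: Loose copper plate 60 x 36 x 9 mm (x, y, z), about 0.17 kg, origin at the centre of its underside. Starts loose in the 78 x 48 mm, 12 mm deep pocket of the green tray (90 x 60 x 16 mm), whose centre is 73 mm from the bar's middle towards the hinge. The tray floor has a window. The holder's steel foot (110 x 170 mm) is fixed to the bench, centred under the hinge.
- graphite_plate: Loose dark grey plate 60 x 36 x 9 mm, origin at the centre of its underside, lying in the tray of the other holder, which is built alike and stands beside the first, hinges 290 mm or more apart. To be left alone.
Not all that is in view belongs to the job. Leave any yellow look-alike of the part that bears holder_bar alone. There is more than one size of the copper_plate; the job needs the larger.

How it is judged:
By the outcome, as a careful person would: the job done as asked, in the order asked, and still so for the second after the job is handed in, with the robot touching nothing.
It also fails if it takes over 48 s, if anything falls off the work surface, if the arm or the gripper's body presses on something with over 40 N, if the wrist force passes 120 N, or if a joint passes its speed limit or range.

## Working session

There is one attempt and no reset: what is moved stays moved. The work goes in short steps, Python scripts to look and compute and a shell command to move; the robot and the scene stay as the last step left them, time stands still between calls to the robot, and variables do not carry over. Pictures are saved under pics/ and viewed, and the job is handed in when it is done.

```bash
mkdir -p pics
cat > h.py <<'E'
import numpy as np,cv2
from workcell import bot
def snap(n,f):
    im=bot.grab_frame(n); cv2.imwrite(f'pics/{f}.png',im[:,:,::-1]); return im
E
python3 - <<'E'
from h import *
print(bot.observe())
for n in("scene","top","wrist"):
    print(n,bot.camera_info(n)); snap(n,n+"0")
E
```

```text
{'clock': 0.0, 'qpos': array([-1.39920653,  0.52200396, -0.03633256,  1.60000478,  0.02119494,
        1.02111791, -0.11280581]), 'qd': array([-0.00033134, -0.00113729, -0.00058721,  0.00024105, -0.00045862,
       -0.00093986,  0.00130064]), 'joint_efforts': array([-8.87269471e-04, -9.27103114e+01,  1.97882608e+00, -3.69927406e+01,
        1.76706706e-02,  8.19451350e-03,  3.95864777e-05]), 'position': array([0.14959489, 0.60644581, 0.20303312]), 'tool_rot': array([-1.57087247e+00,  1.14664342e-03,  1.32899248e+00]), 'force': array([ 0.21657865, -0.46816182,  0.06251728]), 'moment': array([-0.0563704 ,  0.00522898, -0.06153092]), 'grip_width': 0.08560153240570667}
scene {'fx': 537.8535388447253, 'fy': 537.8535388447253, 'cx': 318.8050905621032, 'cy': 235.94352342857744, 'dist': array([-0.0118388,  0.       ,  0.       ,  0.       ,  0.       ]), 'rvec': array([ 0.83261703,  2.4702145 , -1.23182093]), 'tvec': array([ 0.34978192, -0.13456135,  1.11488397])}
top {'fx': 602.8810131137068, 'fy': 602.8810131137068, 'cx': 320.20065374239886, 'cy': 235.17117552897548, 'dist': array([-0.01422851,  0.        ,  0.        ,  0.        ,  0.        ]), 'rvec': array([ 2.14786281, -2.17509003,  0.0924878 ]), 'tvec': array([0.013274  , 0.43830895, 1.09481629])}
wrist {'fx': 347.78138700748207, 'fy': 347.78138700748207, 'cx': 317.98375465483144, 'cy': 236.4978528458643, 'dist': array([-0.04929152,  0.        ,  0.        ,  0.        ,  0.        ]), 'rvec': array([-2.29459322, -1.7978811 , -0.24723609]), 'tvec': array([-0.62391764, -0.03548388,  0.37785557])}
```

View pics/scene0.png

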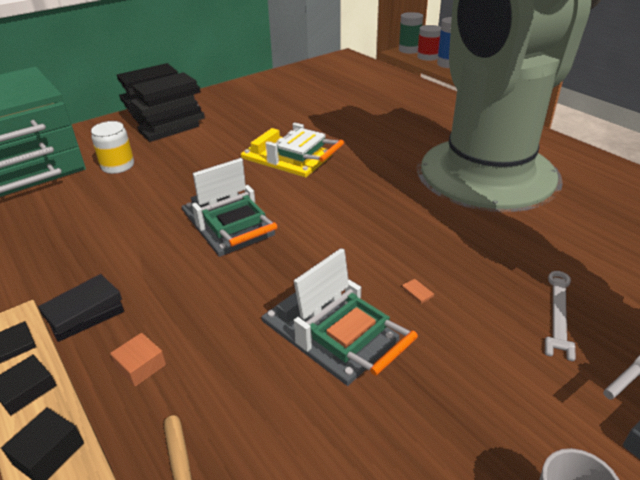

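View pics/top0.png

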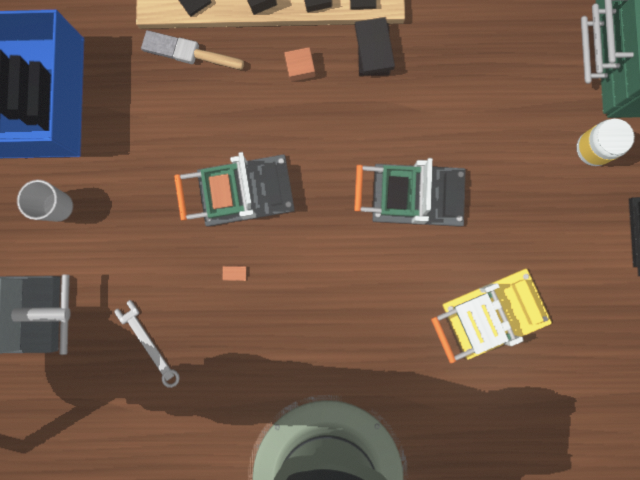

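View pics/wrist0.png

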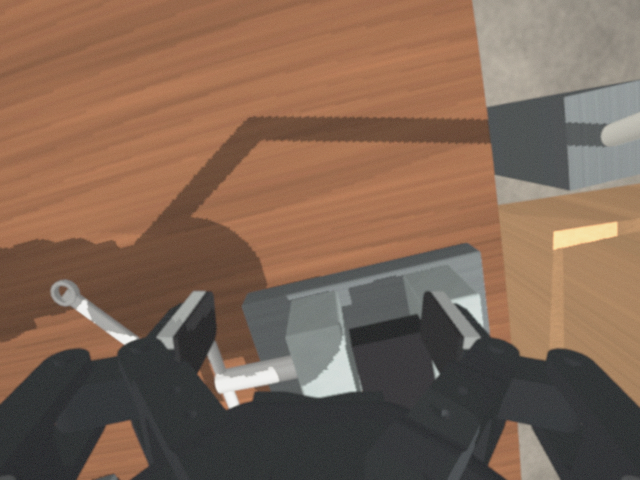

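Candidates in the top view:
- Orange bars: copper holder (181,197), graphite holder (360,188), and the yellow look-alike's bar (445,340).
- Copper pieces: plate in green tray (220,191), small loose plate (234,273), block (300,64).

By the description I choose the bar at (181,197) and the plate at (220,191). Next: measure and take a close crop.

```bash
cat >> h.py <<'E'
def ray(ci,uv):
    K=np.array([[ci['fx'],0,ci['cx']],[0,ci['fy'],ci['cy']],[0,0,1]])
    p=cv2.undistortPoints(np.array([[uv]],float),K,np.array(ci['dist']))[0,0]
    R=cv2.Rodrigues(ci['rvec'])[0]; o=-R.T@ci['tvec']; d=R.T@np.array([p[0],p[1],1]); return o,d/np.linalg.norm(d)
def onz(ci,uv,z):
    o,d=ray(ci,uv); return o+d*(z-o[2])/d[2]
def onplane(ci,uv,p0,n):
    o,d=ray(ci,uv); return o+d*((p0-o)@n)/(d@n)
def tri(c1,u1,c2,u2):
    o1,d1=ray(c1,u1);o2,d2=ray(c2,u2)
    A=np.stack([d1,-d2],1); t=np.linalg.lstsq(A,o2-o1,rcond=None)[0]
    a=o1+t[0]*d1;b=o2+t[1]*d2; return (a+b)/2,np.linalg.norm(a-b)
def proj(ci,P):
    K=np.array([[ci['fx'],0,ci['cx']],[0,ci['fy'],ci['cy']],[0,0,1]])
    return cv2.projectPoints(np.array(P,float).reshape(-1,3),ci['rvec'],ci['tvec'],K,np.array(ci['dist']))[0][:,0]
def orange(im):
    h=cv2.cvtColor(im,cv2.COLOR_RGB2HSV); m=cv2.inRange(h,(5,205,150),(18,255,255))
    return [c for c in cv2.findContours(m,0,1)[0] if cv2.contourArea(c)>60]
E
python3 - <<'E'
from h import *
c={n:bot.camera_info(n) for n in("scene","top")}
for n in c:
    im=cv2.imread(f'pics/{n}0.png')[:,:,::-1].copy()
    for k in orange(im): 
        r=cv2.minAreaRect(k);print(n,np.round(r[0],1),np.round(r[1],1),onz(c[n],r[0],.045).round(4), [onz(c[n],q,.045)[:2].round(4).tolist() for q in cv2.boxPoints(r)])
    b={'top':(160,140,300,240),'scene':(255,240,425,385)}[n]
    cr=im[b[1]:b[3],b[0]:b[2]]; cv2.imwrite(f'pics/crop_{n}.png',cv2.resize(cr,None,fx=4.6 if n=='top' else 4,fy=4.6 if n=='top' else 4,interpolation=2)[:,:,::-1])
E
```

```text
scene [394.3 351.7] [ 9.9 57.2] [0.5095 0.2622 0.045 ] [[0.5502, 0.2619], [0.4641, 0.2481], [0.4664, 0.2626], [0.5512, 0.2753]]
scene [253.2 233.4] [ 6.9 49.4] [ 0.5216 -0.0645  0.045 ] [[0.5611, -0.0752], [0.4745, -0.0715], [0.4811, -0.0535], [0.5661, -0.0578]]
scene [331.1 150.1] [ 6.  29.8] [ 0.247  -0.2097  0.045 ] [[0.2869, -0.2019], [0.1989, -0.2392], [0.2054, -0.2179], [0.2918, -0.1823]]
```

View pics/crop_top.png

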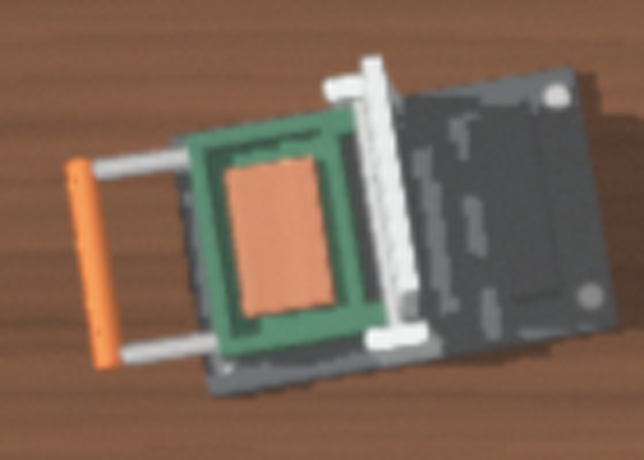

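View pics/crop_scene.png

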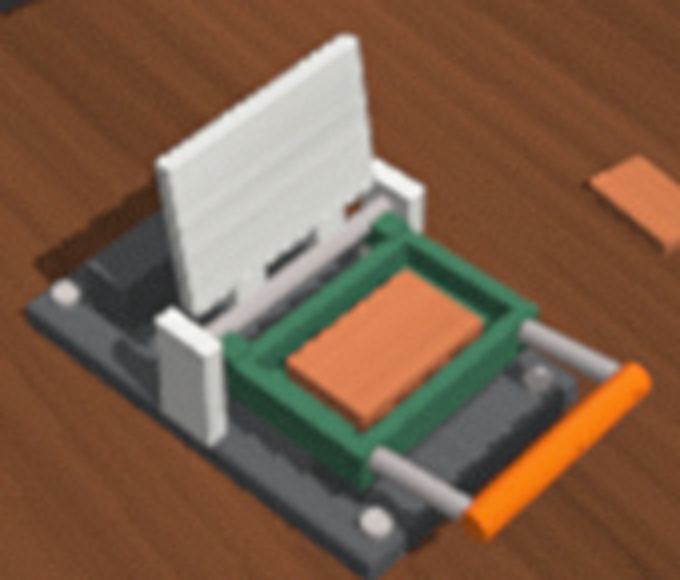

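The crops show the copper plate loose in the green tray, with an orange bar at about (180,197) in the top view. The lid is roughly upright at x≈243, and this is the right holder. Next I refine the axes and the lid angle.

Run:
```python
from h import *
c={n:bot.camera_info(n) for n in("scene","top")}
im=cv2.imread('pics/top0.png')[:,:,::-1].copy()
h=cv2.cvtColor(im,cv2.COLOR_RGB2HSV); m=cv2.inRange(h,(5,175,190),(18,255,255))
for k in cv2.findContours(m,0,1)[0]:
    if cv2.contourArea(k)<40: continue
    r=cv2.minAreaRect(k);print(np.round(r[0],1),np.round(r[1],1),round(r[2],1),onz(c['top'],r[0],.045).round(4))
s=lambda a:(a[0]/4+255,a[1]/4+240); t=lambda a:(a[0]/4.6+160,a[1]/4.6+140)
for a,b in (((97,365),(490,530)),((80,163),(630,372)),((405,300),(163,163)),((374,58),(350,40)),((94,264),(560,452))):
    p,e=tri(c['top'],t(a),c['scene'],s(b));print('tri',p.round(4),e.round(4))
B,_=tri(c['top'],t((94,264)),c['scene'],s((560,452)))
e1=onz(c['top'],t((80,163)),.045);e2=onz(c['top'],t((108,365)),.045)
print('bar ends top',e1,e2,(e1+e2)/2, np.linalg.norm(e1-e2))
x=(e1-e2)/np.linalg.norm(e1-e2); print('bar yaw',np.arctan2(x[1],x[0]))
```

```text
tri [ 0.4959  0.2581 -0.011 ] 0.0526
tri [0.5239 0.2715 0.1003] 0.0442
tri [0.518  0.1165 0.0672] 0.0686
tri [0.5418 0.1524 0.1615] 0.0555
tri [0.5095 0.2635 0.0437] 0.0001
bar ends top [0.55034058 0.26933279 0.045     ] [0.4685805  0.25709259 0.045     ] [0.50946054 0.26321269 0.045     ] 0.08267122952734406
bar yaw 0.14860508903287264
```

Run:
```python
from h import *
c={n:bot.camera_info(n) for n in("scene","top")}
s=lambda a:(a[0]/4+255,a[1]/4+240); t=lambda a:(a[0]/4.6+160,a[1]/4.6+140)
for n,a,b in (('bar near robot',(108,365),(630,372)),('bar far',(80,163),(490,530)),('lid corner far',(374,58),(165,160)),('lid corner near',(405,300),(350,40)),('bar',(94,264),(560,452))):
    p,e=tri(c['top'],t(a),c['scene'],s(b));print(n,p.round(4),e.round(4))
B=np.array([.5095,.2632,.0445]);y=np.array([-.148,.989,0]);x=np.array([.989,.148,0])
H=B-.115*y
# view hypotheses : hinge line projected for several heights; lid centre-tip ray with mid-plane
for n,im,sc,o in (('top',cv2.imread('pics/crop_top.png'),4.6,(160,140)),('scene',cv2.imread('pics/crop_scene.png'),4,(255,240))):
    for z,col in((.035,(0,0,255)),(.045,(255,0,0)),(.055,(255,0,255))):
        P=proj(c[n],[H*[1,1,0]+[0,0,z]-.06*x,H*[1,1,0]+[0,0,z]+.06*x])
        P=((P-o)*sc).astype(int); cv2.line(im,tuple(map(int,P[0])),tuple(map(int,P[1])),col,1)
    cv2.imwrite(f'pics/hl_{n}.png',im)
for uv,n in ((t((390,180)),'top'),(s((257,100)),'scene')):
    p=onplane(c[n],uv,H,x); print(n,'tip in (y,z):',((p-H)@y).round(4),p[2].round(4))
print('H',H)
```

```text
bar near robot [0.4693 0.2556 0.0469] 0.0028
bar far [0.549  0.2713 0.0435] 0.0047
lid corner far [0.5734 0.1409 0.1168] 0.0009
lid corner near [0.4841 0.1281 0.1131] 0.0043
bar [0.5095 0.2635 0.0437] 0.0001
top tip in (y,z): -0.014 0.1098
scene tip in (y,z): -0.0182 0.1123
H [0.52652  0.149465 0.0445  ]
```

View pics/hl_scene.png

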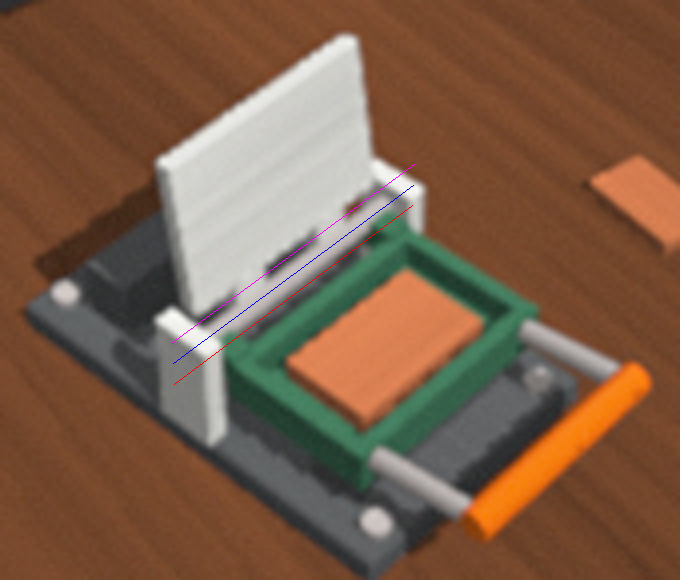

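Hinge: about (0.5265, 0.1495), z≈0.046. Lid angle ≈1.8 rad. Bar yaw is 0.149, so the tool needs a yaw of −0.39. I'll close the fingers and travel to behind the lid.

```bash
python3 -m crank '[{"hand":1,"dx":0,"dy":-30,"dz":0,"yaw":-0.1},{"hand":1,"dx":-409,"dy":-30,"dz":-498,"yaw":-0.39},{"hand":1,"dx":-409,"dy":-30,"dz":-498,"yaw":-0.39},{"hand":1,"dx":-409,"dy":-30,"dz":-498,"yaw":-0.39},{"hand":1,"dx":-409,"dy":-30,"dz":-498,"yaw":-0.39},{"hand":1,"dx":-409,"dy":-30,"dz":-498,"yaw":-0.39},{"hand":1,"dx":-409,"dy":-30,"dz":-498,"yaw":-0.39},{"hand":1,"dx":-409,"dy":-30,"dz":-498,"yaw":-0.39},{"hand":1,"dx":-409,"dy":-30,"dz":-498,"yaw":-0.39},{"hand":1,"dx":-409,"dy":-30,"dz":-498,"yaw":-0.39},{"hand":1,"dx":-409,"dy":-30,"dz":-498,"yaw":-0.39},{"hand":1,"dx":-409,"dy":-30,"dz":-498,"yaw":-0.39}]' 40
cat >> h.py <<'E'
from scipy.spatial.transform import Rotation as Rt
Bar=np.array([.5095,.2632,.0445]);yt=np.array([-.148,.989,0]);xt=np.array([.989,.148,0]);H=Bar-.115*yt; H[2]=.046
def where():
    o=bot.observe(); d=o['position']-H
    print('t',round(o['clock'],2),'pos',o['position'].round(4),'rot',o['tool_rot'].round(4),'| tray y,x,h mm',(1e3*np.array([d@yt,d@xt,d[2]])).round(1),'F',o['force'].round(1),'w',round(o['grip_width'],4))
    return o
def goto(P,yaw=None):
    o=bot.observe();R=Rt.from_euler('xyz',o['tool_rot']).as_matrix()
    print('d mm',(1e3*R.T@(np.array(P)-o['position'])).round(1))
def tray(y,x,h): return H+y*yt+x*xt+np.array([0,0,h])
E
python3 -c "
from h import *
where();goto(tray(-.06,0,.17))"
```

```text
clock: 1.15
position: [0.4247, 0.2377, 0.2337]
tool_rot: [-1.571, -0.0, 1.719]
force: [0.6, 1.0, -0.3]
grip_width: 0.0
t 1.15 pos [0.4247 0.2377 0.2337] rot [-1.5710e+00 -1.0000e-04  1.7191e+00] | tray y,x,h mm [102.3 -87.7 187.7] F [ 0.6  1.  -0.3] w 0.0
d mm [-162.3   17.7  -87.7]
```

```bash
python3 -m crank '[{"hand":1,"dx":-40,"dy":0,"dz":-25,"yaw":0},{"hand":1,"dx":-80,"dy":0,"dz":-50,"yaw":0},{"hand":1,"dx":-120,"dy":0,"dz":-75,"yaw":0},{"hand":1,"dx":-164,"dy":0,"dz":-88,"yaw":0},{"hand":1,"dx":-164,"dy":0,"dz":-88,"yaw":0},{"hand":1,"dx":-164,"dy":0,"dz":-88,"yaw":0},{"hand":1,"dx":-164,"dy":0,"dz":-88,"yaw":0},{"hand":1,"dx":-164,"dy":40,"dz":-88,"yaw":0}]'
python3 -c "
from h import *
where();snap('scene','s1');snap('wrist','w1')"
```

```text
clock: 1.82
position: [0.5383, 0.0916, 0.1984]
tool_rot: [-1.58, -0.002, 1.719]
force: [3.5, 0.3, 0.8]
grip_width: -0.0001
t 1.82 pos [0.5383 0.0916 0.1984] rot [-1.5799e+00 -1.6000e-03  1.7189e+00] | tray y,x,h mm [-59.    3.1 152.4] F [3.5 0.3 0.8] w -0.0001
```

View pics/s1.png

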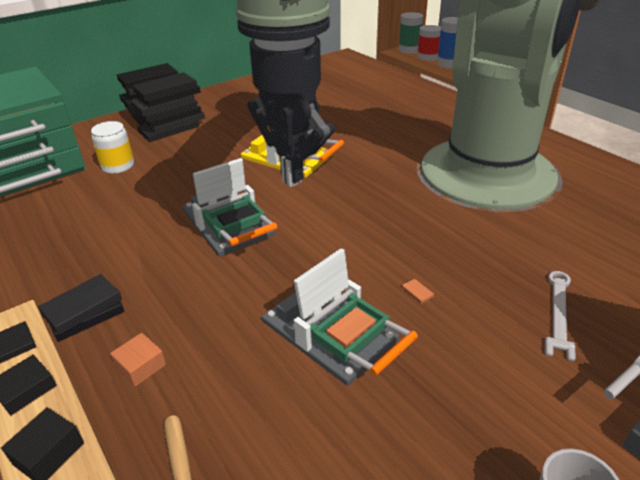

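View pics/w1.png

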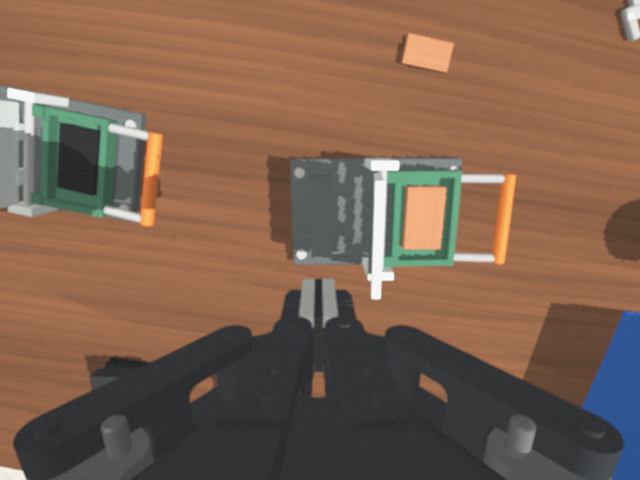

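The scene view shows the tool above the bench with all holders untouched. The wrist view shows the lid at column ≈380, right of the closed fingers at ≈318, so I'm behind the lid as intended. Descend.

```bash
python3 -c "
from h import *
c=bot.camera_info('scene');print(proj(c,[bot.observe()['position']]))"
python3 -m crank '[{"hand":1,"dx":0,"dy":30,"dz":3,"yaw":0},{"hand":1,"dx":0,"dy":60,"dz":3,"yaw":0},{"hand":1,"dx":0,"dy":85,"dz":3,"yaw":0},{"hand":1,"dx":0,"dy":100,"dz":3,"yaw":0},{"hand":1,"dx":0,"dy":100,"dz":3,"yaw":0},{"hand":1,"dx":0,"dy":100,"dz":3,"yaw":0},{"hand":1,"dx":0,"dy":100,"dz":3,"yaw":0}]'
python3 -c "
from h import *
where();snap('scene','s2');snap('top','t2')"
```

```text
[[297.20144544 204.14448894]]
clock: 2.5
position: [0.5329, 0.0905, 0.0953]
tool_rot: [-1.572, -0.0, 1.72]
force: [-0.1, 1.0, -0.1]
grip_width: 0.0001
t 2.5 pos [0.5329 0.0905 0.0953] rot [-1.5723e+00 -3.0000e-04  1.7196e+00] | tray y,x,h mm [-59.2  -2.4  49.3] F [-0.1  1.  -0.1] w 0.0001
```

View pics/s2.png

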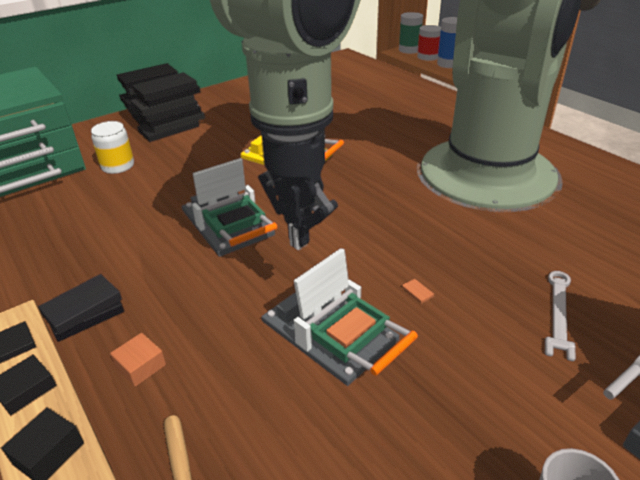

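Fingers are at (300,240) behind the lid at (322,285). Push now.

```bash
python3 -m crank '[{"hand":1,"dx":12,"dy":0,"dz":0,"yaw":0},{"hand":1,"dx":22,"dy":0,"dz":0,"yaw":0},{"hand":1,"dx":30,"dy":0,"dz":0,"yaw":0},{"hand":1,"dx":38,"dy":0,"dz":0,"yaw":0},{"hand":1,"dx":46,"dy":0,"dz":0,"yaw":0},{"hand":1,"dx":54,"dy":0,"dz":0,"yaw":0},{"hand":1,"dx":62,"dy":0,"dz":0,"yaw":0},{"hand":1,"dx":68,"dy":0,"dz":0,"yaw":0},{"hand":1,"dx":68,"dy":0,"dz":0,"yaw":0}]'
python3 -c "
from h import *
where();snap('scene','s3')"
```

```text
clock: 3.35
position: [0.5219, 0.1588, 0.0935]
tool_rot: [-1.571, -0.0, 1.721]
force: [0.1, -0.1, -0.0]
grip_width: -0.0
t 3.35 pos [0.5219 0.1588 0.0935] rot [-1.5707e+00 -4.0000e-04  1.7206e+00] | tray y,x,h mm [ 9.9 -3.2 47.5] F [ 0.1 -0.1 -0. ] w -0.0
```

View pics/s3.png

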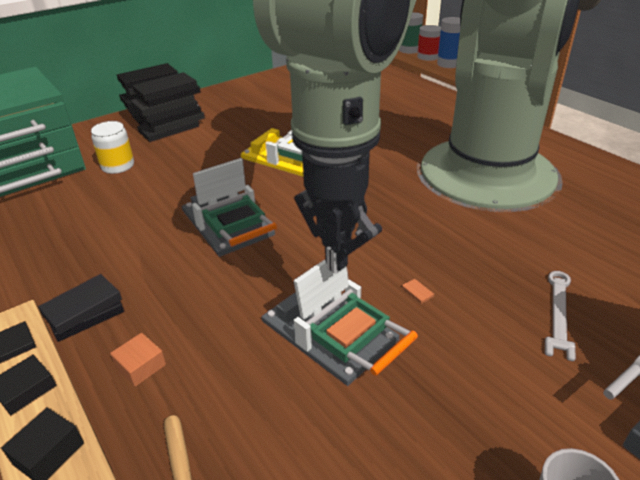

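The lid has tipped a little past upright (its top edge is now at about (322,275)) and the fingers are behind it. Follow the arc down.

```bash
python3 -m crank '[{"hand":1,"dx":8,"dy":0,"dz":0,"yaw":0},{"hand":1,"dx":15,"dy":3,"dz":0,"yaw":0},{"hand":1,"dx":21,"dy":7,"dz":0,"yaw":0},{"hand":1,"dx":27,"dy":12,"dz":0,"yaw":0},{"hand":1,"dx":31,"dy":17,"dz":0,"yaw":0},{"hand":1,"dx":35,"dy":22,"dz":0,"yaw":0},{"hand":1,"dx":38,"dy":26,"dz":0,"yaw":0},{"hand":1,"dx":38,"dy":29,"dz":0,"yaw":0},{"hand":1,"dx":38,"dy":29,"dz":0,"yaw":0}]'
python3 -c "
from h import *
where();snap('scene','s4')"
```

```text
clock: 4.15
position: [0.5162, 0.1946, 0.0638]
tool_rot: [-1.57, 0.0, 1.719]
force: [0.4, -0.7, 0.3]
grip_width: -0.0
t 4.15 pos [0.5162 0.1946 0.0638] rot [-1.5699e+00  4.0000e-04  1.7191e+00] | tray y,x,h mm [46.1 -3.5 17.8] F [ 0.4 -0.7  0.3] w -0.0
```

View pics/s4.png

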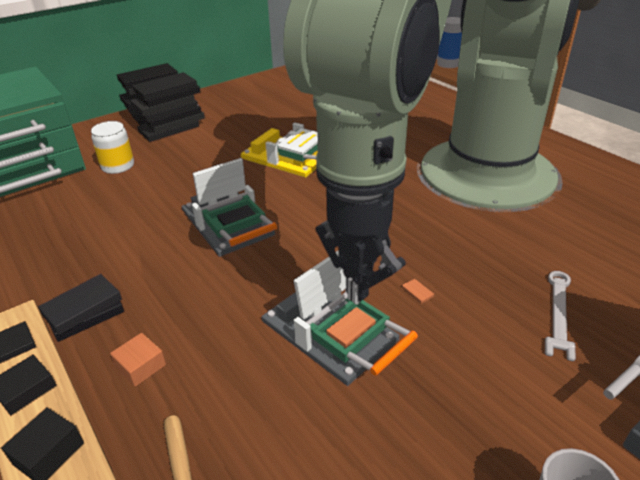

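```bash
python3 -c "
from h import *
c=bot.camera_info('scene');p=bot.observe()['position'];print(proj(c,[p,[.5329,.0905,.0953],[.5219,.1588,.0935],H]))
t=snap('top','t4');s=cv2.imread('pics/s4.png')
a=cv2.resize(s[220:390,240:440],None,fx=3,fy=3,interpolation=2);cv2.imwrite('pics/s4c.png',a)
b=cv2.resize(t[130:250,150:320,::-1],None,fx=4,fy=4,interpolation=2);cv2.imwrite('pics/t4c.png',b)"
```

```text
[[356.2261645  313.05146033]
 [299.97259015 260.31412764]
 [336.28143482 284.07637198]
 [329.65245531 307.14273993]]
```

View pics/s4c.png

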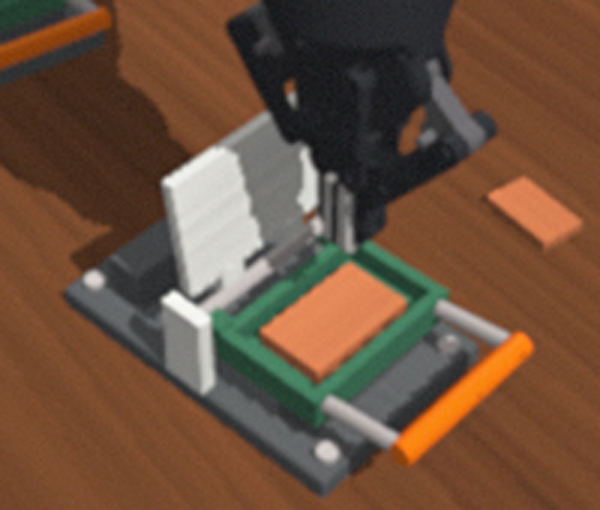

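View pics/t4c.png

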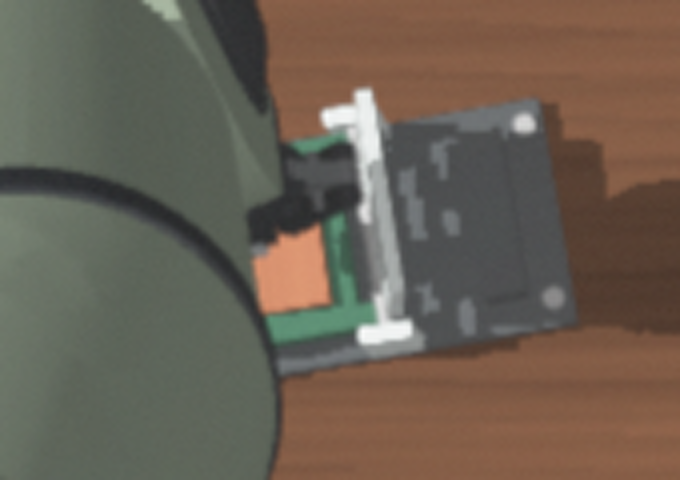

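The lid has not moved and the force reads zero. The fingers appear about 15 px above the projected TCP, so I'll check where the fingertip really is.

```bash
python3 -c "
from h import *
t=cv2.imread('pics/t2.png');s=cv2.imread('pics/s2.png')
a=cv2.resize(s[160:300,230:380],None,fx=4,fy=4,interpolation=2);
b=cv2.resize(t[110:250,170:340],None,fx=4,fy=4,interpolation=2)
P=[[.5329,.0905,.0953]]
q=(proj(bot.camera_info('scene'),P)[0]-[230,160])*4;cv2.drawMarker(a,tuple(map(int,q)),(0,0,255),0,12)
q=(proj(bot.camera_info('top'),P)[0]-[170,110])*4;cv2.drawMarker(b,tuple(map(int,q)),(0,0,255),0,12)
cv2.imwrite('pics/s2c.png',a);cv2.imwrite('pics/t2c.png',b)"
```

```text
(no output)
```

View pics/s2c.png

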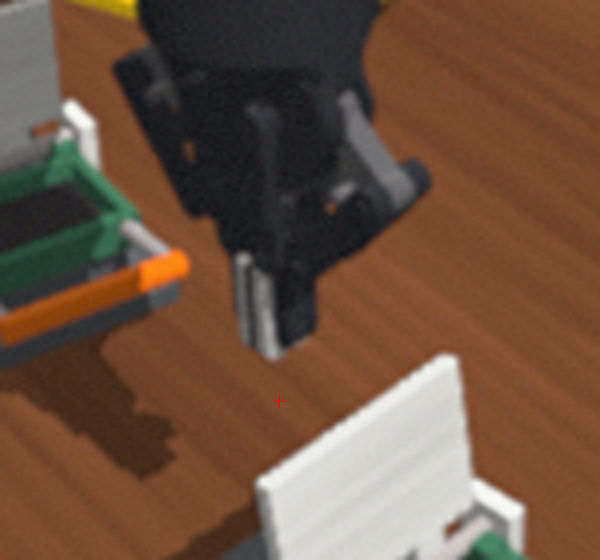

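View pics/t2c.png

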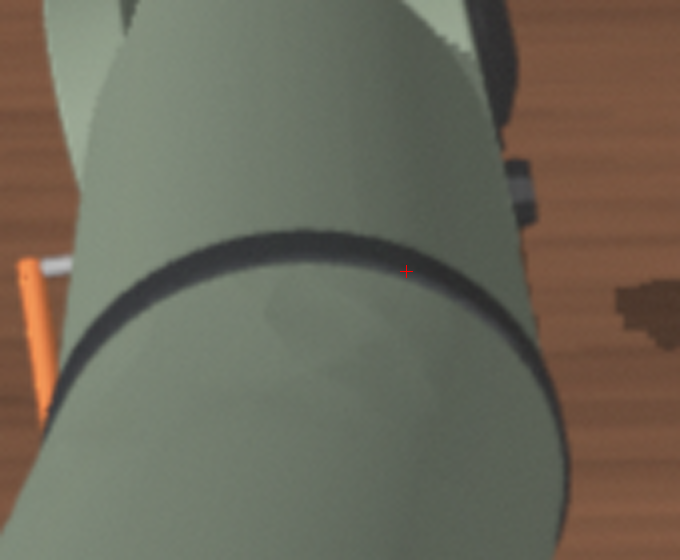

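```bash
python3 -c "
from h import *
o=where();c=bot.camera_info('wrist');im=snap('wrist','w4')
R=Rt.from_euler('xyz',o['tool_rot']).as_matrix();p=o['position']
pts={'tcp':p,'tcp-27':p-.027*R[:,1],'bar':Bar,'be1':Bar+.034*xt,'be2':Bar-.034*xt,'H1':H+.05*xt,'H2':H-.05*xt}
print('campos',(-cv2.Rodrigues(c['rvec'])[0].T@c['tvec']).round(3))
v=im[:,:,::-1].copy()
for k,P in pts.items():
    q=proj(c,[P])[0];print(k,q.round(1));cv2.drawMarker(v,tuple(map(int,q)),(0,0,255) if k[0]=='t' else (255,0,255),0,14,2)
cv2.imwrite('pics/w4m.png',v)"
```

```text
t 4.25 pos [0.5166 0.1944 0.0646] rot [-1.5707e+00  2.0000e-04  1.7186e+00] | tray y,x,h mm [45.9 -3.2 18.6] F [ 0.8  0.4 -0.7] w 0.0002
campos [0.449 0.184 0.234]
tcp [319.3 274.8]
tcp-27 [319.5 297.4]
bar [437.3 266.6]
be1 [431.9 318.6]
be2 [442.9 209.4]
H1 [245.1 343.2]
H2 [234.3 180.9]
```

View pics/w4m.png

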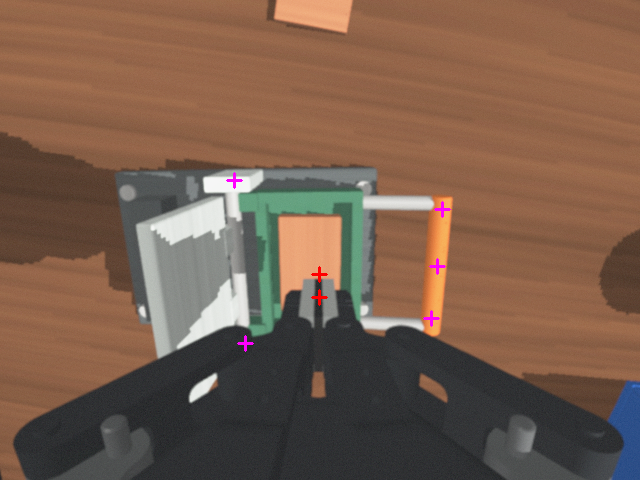

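```bash
python3 -c "
from h import *
o=bot.observe();R=Rt.from_euler('xyz',o['tool_rot']).as_matrix();p=o['position']
c=bot.camera_info('wrist');s=bot.camera_info('scene')
for L in (0,.01,.02,.03,.04):
  print(L,[proj(c,[p-L*R[:,1]+z*R[:,2]])[0].round(1).tolist() for z in(-.011,.011)],[proj(s,[np.array([.5329,.0905,.0953])-L*R[:,1]+z*R[:,2]])[0].round(1).tolist() for z in(-.011,.011)])
w=cv2.imread('pics/w4.png');cv2.imwrite('pics/w4c.png',cv2.resize(w[180:380,180:400],None,fx=3,fy=3,interpolation=2))"
```

```text
0 [[319.2, 294.0], [319.2, 254.8]] [[294.2, 264.0], [305.6, 256.7]]
0.01 [[319.3, 302.5], [319.3, 261.4]] [[293.8, 258.5], [305.4, 251.2]]
0.02 [[319.3, 312.0], [319.4, 268.8]] [[293.5, 252.9], [305.1, 245.6]]
0.03 [[319.4, 322.6], [319.5, 277.2]] [[293.1, 247.1], [304.8, 239.9]]
0.04 [[319.5, 334.5], [319.6, 286.6]] [[292.7, 241.3], [304.5, 234.1]]
```

View pics/w4c.png

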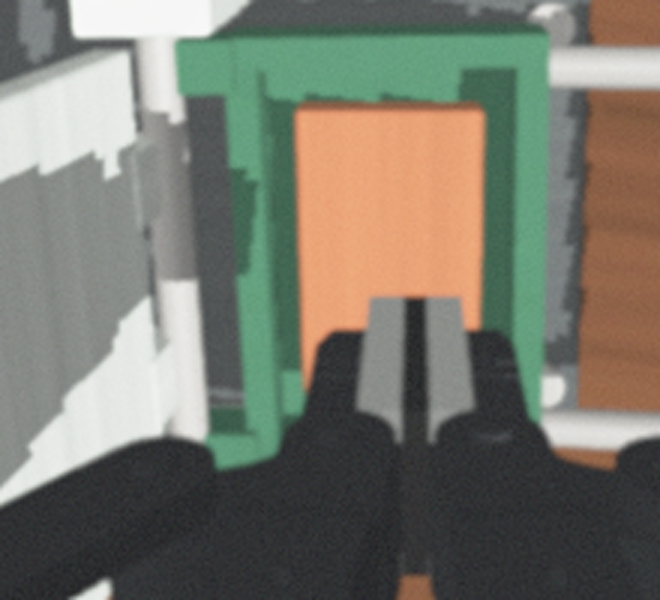

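Both cameras agree that the visible finger ends sit about 28 mm above the reported TCP. So the fingers passed over the lid without touching it, which fits the zero force. From here I use "real tip = TCP − 28 mm" and re-check at contact. Go back over the lid and repeat lower.

```bash
python3 -m crank '[{"hand":1,"dx":0,"dy":-35,"dz":0,"yaw":0},{"hand":1,"dx":0,"dy":-65,"dz":0,"yaw":0},{"hand":1,"dx":0,"dy":-65,"dz":0,"yaw":0},{"hand":1,"dx":-35,"dy":-65,"dz":-3,"yaw":0},{"hand":1,"dx":-70,"dy":-65,"dz":-3,"yaw":0},{"hand":1,"dx":-108,"dy":-65,"dz":-3,"yaw":0},{"hand":1,"dx":-108,"dy":-65,"dz":-3,"yaw":0},{"hand":1,"dx":-108,"dy":-35,"dz":-3,"yaw":0},{"hand":1,"dx":-108,"dy":0,"dz":-3,"yaw":0},{"hand":1,"dx":-108,"dy":0,"dz":-3,"yaw":0},{"hand":1,"dx":-108,"dy":0,"dz":-3,"yaw":0}]'
python3 -m crank '[{"hand":1,"dx":10,"dy":0,"dz":0,"yaw":0},{"hand":1,"dx":20,"dy":0,"dz":0,"yaw":0},{"hand":1,"dx":28,"dy":0,"dz":0,"yaw":0},{"hand":1,"dx":36,"dy":0,"dz":0,"yaw":0},{"hand":1,"dx":44,"dy":0,"dz":0,"yaw":0},{"hand":1,"dx":50,"dy":0,"dz":0,"yaw":0}]'
python3 -c "
from h import *
where();snap('scene','s5');snap('wrist','w5')"
```

```text
clock: 5.22
position: [0.5346, 0.0881, 0.0642]
tool_rot: [-1.568, 0.0, 1.719]
force: [0.6, 0.0, 0.3]
grip_width: 0.0001
clock: 5.72
position: [0.5283, 0.1389, 0.0652]
tool_rot: [-1.572, -0.0, 1.72]
force: [2.1, -3.9, 4.6]
grip_width: -0.0004
t 5.72 pos [0.5283 0.1389 0.0652] rot [-1.5718 -0.      1.7195] | tray y,x,h mm [-10.7   0.2  19.2] F [ 2.1 -3.9  4.6] w -0.0004
```

View pics/s5.png

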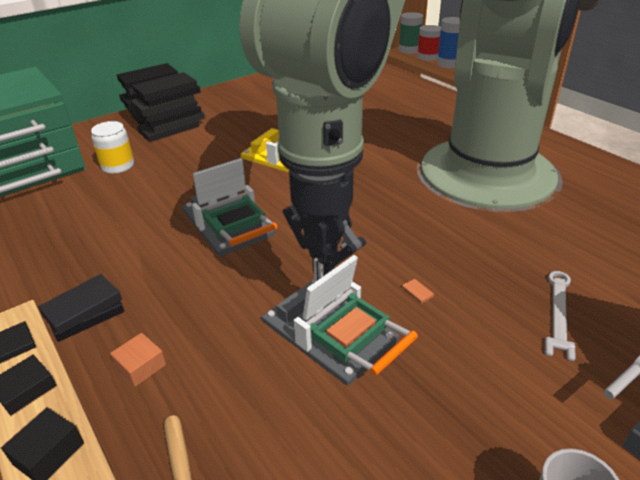

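View pics/w5.png

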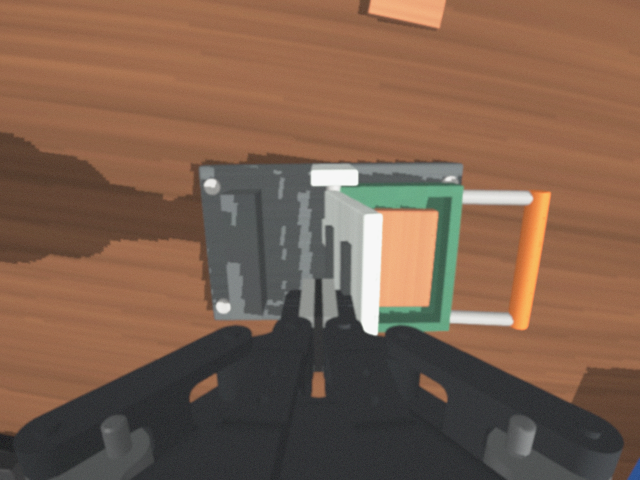

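Contact: the lid now leans toward the tray (top edge at about (330,280) in the scene) with about 6 N. Continue the arc.

```bash
python3 -m crank '[{"hand":1,"dx":9,"dy":0,"dz":0,"yaw":0},{"hand":1,"dx":18,"dy":2,"dz":0,"yaw":0},{"hand":1,"dx":26,"dy":6,"dz":0,"yaw":0},{"hand":1,"dx":32,"dy":11,"dz":0,"yaw":0},{"hand":1,"dx":37,"dy":16,"dz":0,"yaw":0},{"hand":1,"dx":41,"dy":22,"dz":0,"yaw":0},{"hand":1,"dx":44,"dy":27,"dz":0,"yaw":0},{"hand":1,"dx":45,"dy":31,"dz":0,"yaw":0},{"hand":1,"dx":45,"dy":31,"dz":0,"yaw":0}]'
python3 -c "
from h import *
where();snap('scene','s6');snap('wrist','w6')"
```

```text
clock: 6.57
position: [0.5211, 0.1835, 0.0328]
tool_rot: [-1.57, -0.001, 1.72]
force: [-0.0, -0.7, -0.0]
grip_width: -0.0
t 6.57 pos [0.5211 0.1835 0.0328] rot [-1.5704e+00 -7.0000e-04  1.7200e+00] | tray y,x,h mm [ 34.5  -0.3 -13.2] F [-0.  -0.7 -0. ] w -0.0
```

View pics/s6.png

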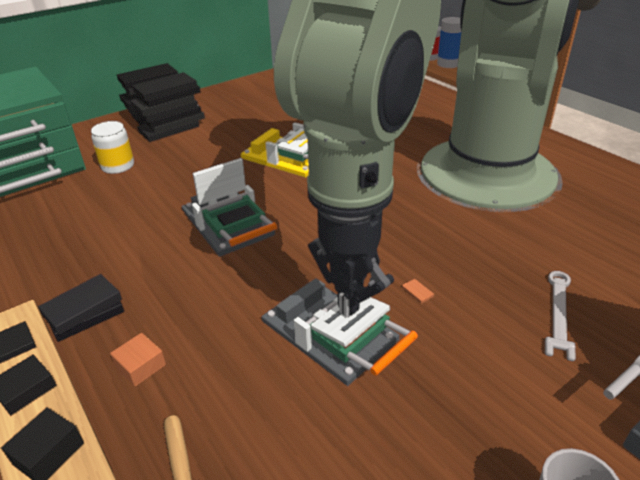

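View pics/w6.png

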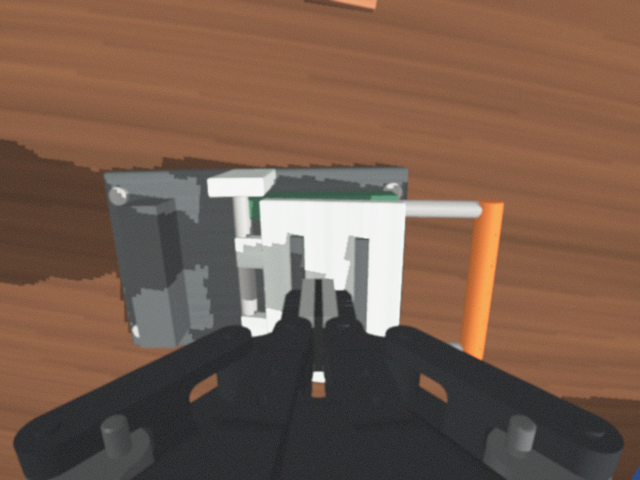

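The lid is nearly shut. Press down in small steps.

```bash
for i in 1; do python3 -m crank '[{"hand":1,"dx":5,"dy":2,"dz":0,"yaw":0},{"hand":1,"dx":8,"dy":4,"dz":0,"yaw":0},{"hand":1,"dx":8,"dy":4,"dz":0,"yaw":0}]'; done
python3 -m crank '[{"hand":1,"dx":0,"dy":1,"dz":0,"yaw":0},{"hand":1,"dx":0,"dy":2,"dz":0,"yaw":0},{"hand":1,"dx":0,"dy":2,"dz":0,"yaw":0}]'
```

```text
clock: 6.92
position: [0.5201, 0.1908, 0.0293]
tool_rot: [-1.571, -0.0, 1.719]
force: [-0.0, -1.6, 1.4]
grip_width: -0.0001
clock: 7.17
position: [0.5202, 0.191, 0.0276]
tool_rot: [-1.571, -0.001, 1.72]
force: [-0.0, 1.9, 3.1]
grip_width: 0.0004
```

```bash
python3 -m crank '[{"hand":1,"dx":0,"dy":1,"dz":0,"yaw":0},{"hand":1,"dx":0,"dy":2,"dz":0,"yaw":0},{"hand":1,"dx":0,"dy":2,"dz":0,"yaw":0}]'
python3 -m crank '[{"hand":1,"dx":0,"dy":1,"dz":0,"yaw":0},{"hand":1,"dx":0,"dy":1,"dz":0,"yaw":0}]'
python3 -m crank '[{"hand":1,"dx":0,"dy":1,"dz":0,"yaw":0},{"hand":1,"dx":0,"dy":1,"dz":0,"yaw":0}]'
python3 -c "
from h import *
where();snap('scene','s7')
s=cv2.imread('pics/s7.png');cv2.imwrite('pics/s7c.png',cv2.resize(s[250:390,250:430],None,fx=4,fy=4,interpolation=2))"
```

```text
clock: 7.42
position: [0.5203, 0.1907, 0.0256]
tool_rot: [-1.571, -0.001, 1.719]
force: [0.0, 2.4, 2.3]
grip_width: -0.0
clock: 7.58
position: [0.5204, 0.1906, 0.0248]
tool_rot: [-1.571, -0.0, 1.719]
force: [-1.2, 3.6, 6.0]
grip_width: -0.0
clock: 7.75
position: [0.5204, 0.1907, 0.0245]
tool_rot: [-1.571, -0.001, 1.719]
force: [-6.3, 2.8, 21.2]
grip_width: -0.0
t 7.75 pos [0.5204 0.1907 0.0245] rot [-1.5714e+00 -7.0000e-04  1.7191e+00] | tray y,x,h mm [ 41.7   0.1 -21.5] F [-6.3  2.8 21.2] w -0.0
```

View pics/s7c.png

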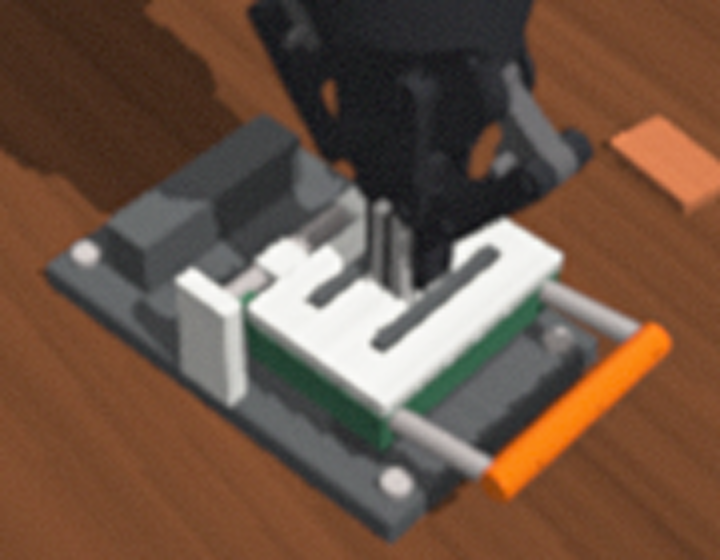

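The lid is flat on the tray. The force jumped to 21 N at a hard stop, and that contact confirms the tip sits about 29 mm above the reported TCP. Lift, half open, and move above the bar.

```bash
python3 -m crank '[{"hand":1,"dx":0,"dy":-30,"dz":0,"yaw":0},{"hand":0.55,"dx":0,"dy":-65,"dz":0,"yaw":0},{"hand":0.55,"dx":35,"dy":-65,"dz":0,"yaw":0},{"hand":0.55,"dx":73,"dy":-65,"dz":0,"yaw":0},{"hand":0.55,"dx":73,"dy":-65,"dz":0,"yaw":0},{"hand":0.55,"dx":73,"dy":-65,"dz":0,"yaw":0},{"hand":0.55,"dx":73,"dy":-65,"dz":0,"yaw":0},{"hand":0.55,"dx":73,"dy":-65,"dz":0,"yaw":0}]' 40
python3 -c "
from h import *
where();c=bot.camera_info('wrist');im=snap('wrist','w8')
v=im[:,:,::-1].copy()
for k in orange(im):
  r=cv2.minAreaRect(k);print(r);p=onz(c,r[0],.045);d=p-H;print(p.round(4),'tray y,x',(d@yt).round(4),(d@xt).round(4))
for P in (Bar,Bar+.034*xt,Bar-.034*xt): 
  q=proj(c,[P])[0];cv2.drawMarker(v,tuple(map(int,q)),(255,0,255),0,14,2)
cv2.imwrite('pics/w8m.png',v)"
```

```text
clock: 8.47
position: [0.5096, 0.261, 0.0883]
tool_rot: [-1.57, 0.001, 1.718]
force: [-0.3, -0.9, 0.2]
grip_width: 0.0384
t 8.47 pos [0.5096 0.261  0.0883] rot [-1.5702e+00  1.0000e-03  1.7176e+00] | tray y,x,h mm [112.8  -0.2  42.3] F [-0.3 -0.9  0.2] w 0.0384
```

View pics/w8m.png

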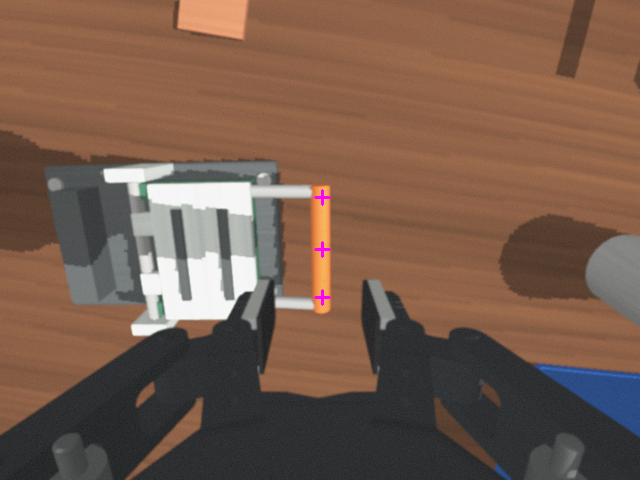

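The wrist view shows the bar (u≈321) centred between the open fingers, with my predicted marks lying on it. Descend.

```bash
python3 -m crank '[{"hand":0.55,"dx":2,"dy":20,"dz":0,"yaw":0},{"hand":0.55,"dx":2,"dy":40,"dz":0,"yaw":0},{"hand":0.55,"dx":2,"dy":55,"dz":0,"yaw":0},{"hand":0.55,"dx":2,"dy":68,"dz":0,"yaw":0},{"hand":0.55,"dx":2,"dy":78,"dz":0,"yaw":0},{"hand":0.55,"dx":2,"dy":84,"dz":0,"yaw":0},{"hand":0.55,"dx":2,"dy":84,"dz":0,"yaw":0}]'
python3 -c "
from h import *
where();snap('scene','s9')
s=cv2.imread('pics/s9.png');cv2.imwrite('pics/s9c.png',cv2.resize(s[250:390,290:470],None,fx=4,fy=4,interpolation=2))"
```

```text
clock: 9.1
position: [0.5088, 0.2639, 0.0036]
tool_rot: [-1.57, 0.001, 1.719]
force: [-0.4, 0.5, 0.5]
grip_width: 0.0386
t 9.1 pos [0.5088 0.2639 0.0036] rot [-1.5695e+00  6.0000e-04  1.7185e+00] | tray y,x,h mm [115.8  -0.6 -42.4] F [-0.4  0.5  0.5] w 0.0386
```

View pics/s9c.png

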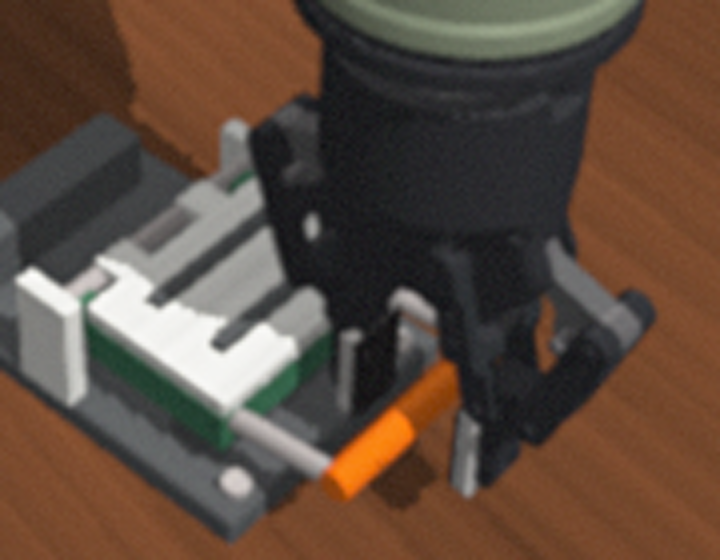

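The fingers straddle the bar with their tips below it. Close.

```bash
python3 -m crank '[{"hand":1,"dx":0,"dy":0,"dz":0,"yaw":0},{"hand":1,"dx":0,"dy":0,"dz":0,"yaw":0},{"hand":1,"dx":0,"dy":0,"dz":0,"yaw":0},{"hand":1,"dx":0,"dy":0,"dz":0,"yaw":0},{"hand":1,"dx":0,"dy":0,"dz":0,"yaw":0}]' 45
python3 -c "
from h import *
where();snap('scene','s10')
s=cv2.imread('pics/s10.png');cv2.imwrite('pics/s10c.png',cv2.resize(s[250:390,290:470],None,fx=4,fy=4,interpolation=2))"
```

```text
clock: 9.57
position: [0.5099, 0.2625, 0.0054]
tool_rot: [-1.571, 0.002, 1.718]
force: [0.6, -11.2, 7.0]
grip_width: 0.0104
t 9.57 pos [0.5099 0.2625 0.0054] rot [-1.5714  0.0019  1.7177] | tray y,x,h mm [114.2   0.3 -40.6] F [  0.6 -11.2   7. ] w 0.0104
```

View pics/s10c.png

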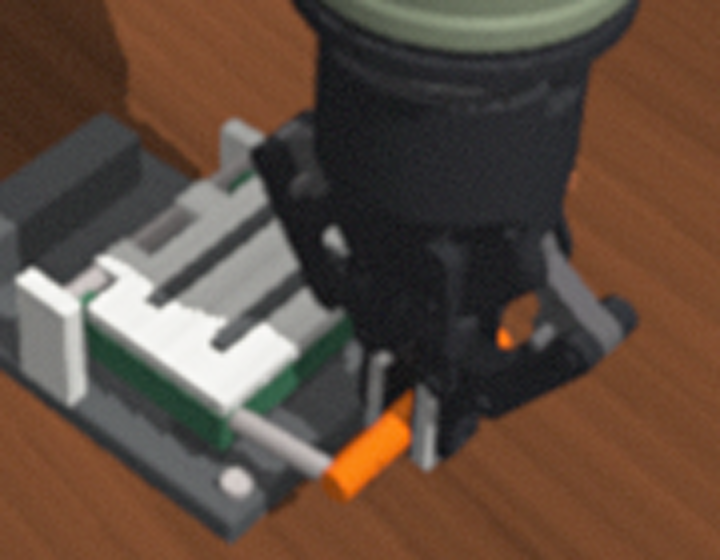

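The bar is gripped (width 10 mm). Now swing along a 115 mm arc about the hinge with the tool staying vertical, in 60° calls.

```bash
python3 -m crank '[{"hand":1,"dx":0,"dy":-10,"dz":0,"yaw":0},{"hand":1,"dx":-2,"dy":-20,"dz":0,"yaw":0},{"hand":1,"dx":-4,"dy":-30,"dz":0,"yaw":0},{"hand":1,"dx":-7,"dy":-39,"dz":0,"yaw":0},{"hand":1,"dx":-11,"dy":-49,"dz":0,"yaw":0},{"hand":1,"dx":-15,"dy":-58,"dz":0,"yaw":0},{"hand":1,"dx":-21,"dy":-66,"dz":0,"yaw":0},{"hand":1,"dx":-27,"dy":-74,"dz":0,"yaw":0},{"hand":1,"dx":-34,"dy":-81,"dz":0,"yaw":0},{"hand":1,"dx":-41,"dy":-88,"dz":0,"yaw":0},{"hand":1,"dx":-49,"dy":-94,"dz":0,"yaw":0},{"hand":1,"dx":-57,"dy":-100,"dz":0,"yaw":0}]'
python3 -c "
from h import *
where();snap('scene','s11')
s=cv2.imread('pics/s11.png');cv2.imwrite('pics/s11c.png',cv2.resize(s[190:390,250:450],None,fx=3,fy=3,interpolation=2))"
```

```text
clock: 10.62
position: [0.5182, 0.211, 0.1065]
tool_rot: [-1.574, -0.004, 1.721]
force: [-1.4, 14.0, 8.2]
grip_width: 0.01
t 10.62 pos [0.5182 0.211  0.1065] rot [-1.5741 -0.0041  1.7212] | tray y,x,h mm [62.1  0.9 60.5] F [-1.4 14.   8.2] w 0.01
```

View pics/s11c.png

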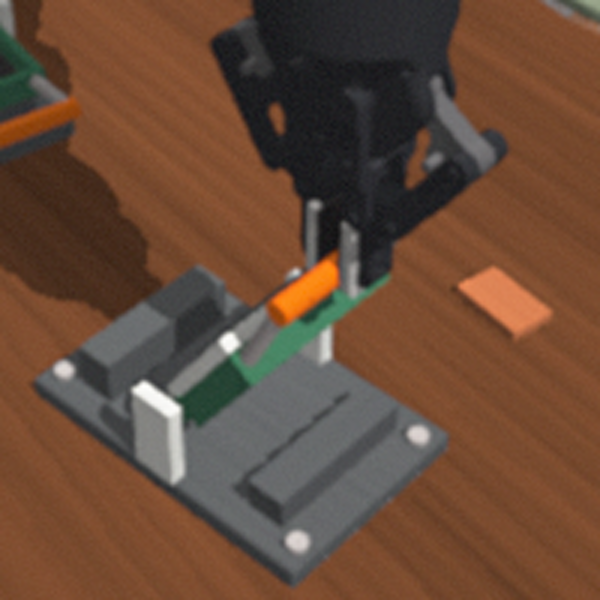

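The tray is up at about 60° with the lid still shut and the bar in the grip. Continue over the top.

```bash
python3 -m crank '[{"hand":1,"dx":-9,"dy":-4,"dz":0,"yaw":0},{"hand":1,"dx":-18,"dy":-8,"dz":0,"yaw":0},{"hand":1,"dx":-28,"dy":-11,"dz":0,"yaw":0},{"hand":1,"dx":-38,"dy":-13,"dz":0,"yaw":0},{"hand":1,"dx":-48,"dy":-15,"dz":0,"yaw":0},{"hand":1,"dx":-58,"dy":-15,"dz":0,"yaw":0},{"hand":1,"dx":-68,"dy":-15,"dz":0,"yaw":0},{"hand":1,"dx":-78,"dy":-13,"dz":0,"yaw":0},{"hand":1,"dx":-88,"dy":-11,"dz":0,"yaw":0},{"hand":1,"dx":-97,"dy":-8,"dz":0,"yaw":0},{"hand":1,"dx":-106,"dy":-4,"dz":0,"yaw":0},{"hand":1,"dx":-115,"dy":0,"dz":0,"yaw":0}]'
python3 -c "
from h import *
where();snap('scene','s12')
s=cv2.imread('pics/s12.png');cv2.imwrite('pics/s12c.png',cv2.resize(s[190:390,220:420],None,fx=3,fy=3,interpolation=2))"
```

```text
clock: 11.67
position: [0.537, 0.0949, 0.1063]
tool_rot: [-1.577, -0.001, 1.719]
force: [5.4, -2.3, 13.0]
grip_width: 0.0102
t 11.67 pos [0.537  0.0949 0.1063] rot [-1.5766e+00 -1.2000e-03  1.7194e+00] | tray y,x,h mm [-55.5   2.2  60.3] F [ 5.4 -2.3 13. ] w 0.0102
```

View pics/s12c.png

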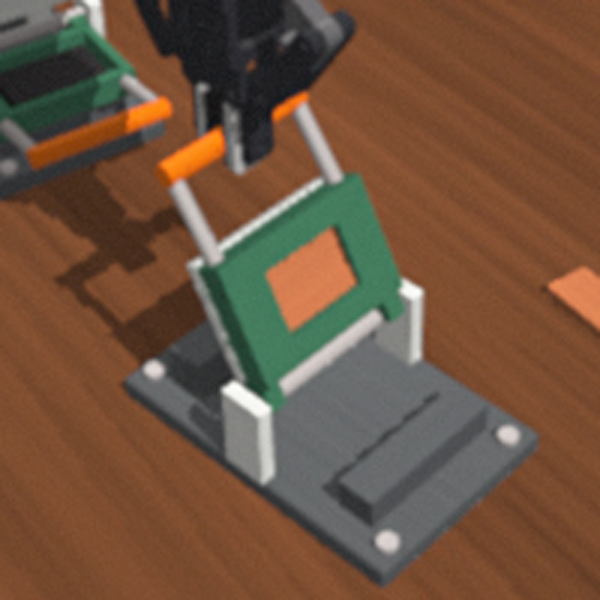

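The plate is visible through the window, and the lid and tray are swinging together at about 120°. Bring it down.

```bash
python3 -m crank '[{"hand":1,"dx":-8,"dy":5,"dz":0,"yaw":0},{"hand":1,"dx":-16,"dy":12,"dz":0,"yaw":0},{"hand":1,"dx":-24,"dy":18,"dz":0,"yaw":0},{"hand":1,"dx":-31,"dy":26,"dz":0,"yaw":0},{"hand":1,"dx":-37,"dy":34,"dz":0,"yaw":0},{"hand":1,"dx":-42,"dy":42,"dz":0,"yaw":0},{"hand":1,"dx":-47,"dy":51,"dz":0,"yaw":0},{"hand":1,"dx":-51,"dy":60,"dz":0,"yaw":0},{"hand":1,"dx":-54,"dy":70,"dz":0,"yaw":0},{"hand":1,"dx":-56,"dy":80,"dz":0,"yaw":0},{"hand":1,"dx":-57,"dy":90,"dz":0,"yaw":0},{"hand":1,"dx":-57,"dy":93,"dz":0,"yaw":0}]'
python3 -c "
from h import *
where();snap('scene','s13')
s=cv2.imread('pics/s13.png');cv2.imwrite('pics/s13c.png',cv2.resize(s[190:390,200:400],None,fx=3,fy=3,interpolation=2))"
```

```text
clock: 12.72
position: [0.5459, 0.0359, 0.0121]
tool_rot: [-1.576, 0.002, 1.717]
force: [11.8, -13.0, 4.9]
grip_width: 0.0099
t 12.72 pos [0.5459 0.0359 0.0121] rot [-1.5761  0.0022  1.7174] | tray y,x,h mm [-115.2    2.4  -33.9] F [ 11.8 -13.    4.9] w 0.0099
```

View pics/s13c.png

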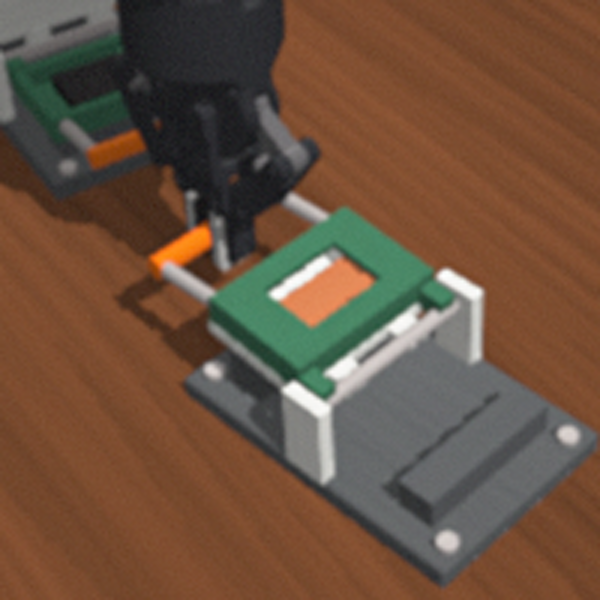

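Almost flat. Finish in small steps, watching for the stop.

```bash
python3 -m crank '[{"hand":1,"dx":0,"dy":2,"dz":0,"yaw":0},{"hand":1,"dx":0,"dy":4,"dz":0,"yaw":0},{"hand":1,"dx":0,"dy":4,"dz":0,"yaw":0}]'
python3 -m crank '[{"hand":1,"dx":0,"dy":2,"dz":0,"yaw":0},{"hand":1,"dx":0,"dy":2,"dz":0,"yaw":0}]'
python3 -m crank '[{"hand":1,"dx":0,"dy":1,"dz":0,"yaw":0},{"hand":1,"dx":0,"dy":1,"dz":0,"yaw":0}]'
```

```text
clock: 13.02
position: [0.546, 0.0356, 0.0088]
tool_rot: [-1.576, 0.003, 1.717]
force: [12.0, -14.4, -1.5]
grip_width: 0.01
clock: 13.18
position: [0.546, 0.0356, 0.0069]
tool_rot: [-1.576, 0.003, 1.717]
force: [11.7, -14.3, -1.3]
grip_width: 0.0103
clock: 13.35
position: [0.546, 0.0356, 0.0061]
tool_rot: [-1.576, 0.003, 1.717]
force: [11.8, -14.8, 1.1]
grip_width: 0.0096
```

```bash
python3 -m crank '[{"hand":1,"dx":0,"dy":1,"dz":0,"yaw":0},{"hand":1,"dx":0,"dy":2,"dz":0,"yaw":0},{"hand":1,"dx":0,"dy":2,"dz":0,"yaw":0}]'
python3 -m crank '[{"hand":1,"dx":0,"dy":2,"dz":0,"yaw":0},{"hand":1,"dx":0,"dy":2,"dz":0,"yaw":0}]'
python3 -c "
from h import *
where();snap('scene','s14')
s=cv2.imread('pics/s14.png');cv2.imwrite('pics/s14c.png',cv2.resize(s[190:390,200:400],None,fx=3,fy=3,interpolation=2))"
```

```text
clock: 13.6
position: [0.546, 0.0354, 0.004]
tool_rot: [-1.576, 0.003, 1.717]
force: [11.1, -15.7, 0.0]
grip_width: 0.01
clock: 13.77
position: [0.546, 0.0354, 0.0019]
tool_rot: [-1.576, 0.003, 1.717]
force: [13.0, -15.3, -2.3]
grip_width: 0.0099
t 13.77 pos [0.546  0.0354 0.0019] rot [-1.5764  0.0028  1.7169] | tray y,x,h mm [-115.7    2.4  -44.1] F [ 13.  -15.3  -2.3] w 0.0099
```

View pics/s14c.png

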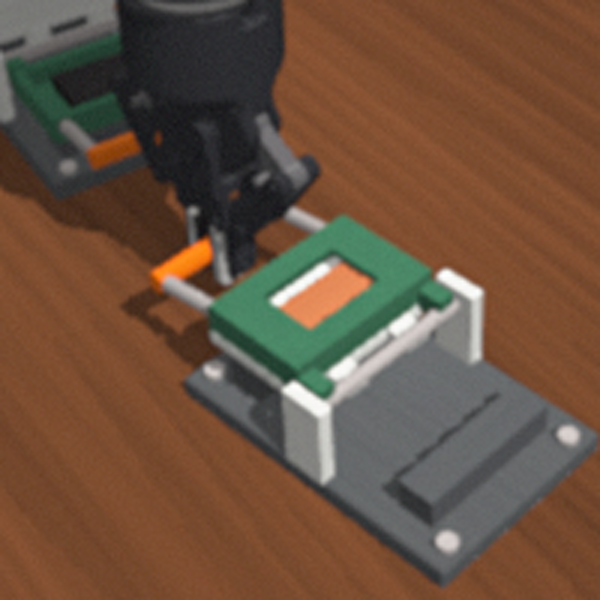

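```bash
python3 -m crank '[{"hand":1,"dx":0,"dy":1,"dz":0,"yaw":0},{"hand":1,"dx":0,"dy":2,"dz":0,"yaw":0},{"hand":1,"dx":0,"dy":2,"dz":0,"yaw":0}]'
python3 -m crank '[{"hand":1,"dx":0,"dy":2,"dz":0,"yaw":0},{"hand":1,"dx":0,"dy":2,"dz":0,"yaw":0}]'
python3 -c "
from h import *
where();snap('scene','s15');snap('wrist','w15')
s=cv2.imread('pics/s15.png');cv2.imwrite('pics/s15c.png',cv2.resize(s[190:390,200:400],None,fx=3,fy=3,interpolation=2))
c=bot.camera_info('scene')
for z in (.04,.045,.05): print(z,[((proj(c,[np.append((H-.115*yt+k*xt)[:2],z)])[0]-[200,190])*3).round() for k in(.04,.034)])"
```

```text
clock: 14.07
position: [0.5461, 0.0354, 0.0001]
tool_rot: [-1.577, 0.003, 1.717]
force: [11.1, -15.7, 3.4]
grip_width: 0.0101
clock: 14.23
position: [0.5463, 0.0353, -0.0008]
tool_rot: [-1.577, 0.003, 1.717]
force: [2.9, -16.2, 31.6]
grip_width: 0.0096
t 14.23 pos [ 0.5463  0.0353 -0.0008] rot [-1.577   0.0027  1.7166] | tray y,x,h mm [-115.9    2.6  -46.8] F [  2.9 -16.2  31.6] w 0.0096
0.04 [array([165., 287.]), array([174., 281.])]
0.045 [array([164., 280.]), array([173., 274.])]
0.05 [array([163., 272.]), array([172., 266.])]
```

View pics/s15c.png

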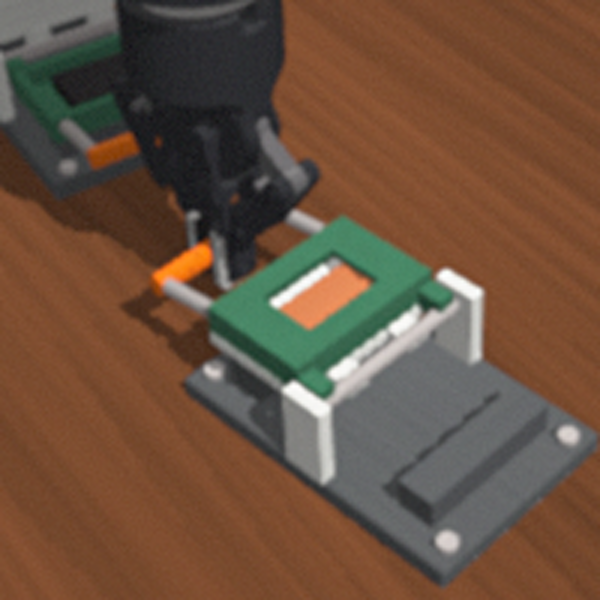

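Hard stop at 32 N, bar at about z 0.045: the holder is flat and upside down. Ease off, open, and lift straight up.

```bash
python3 -m crank '[{"hand":1,"dx":-1,"dy":-1,"dz":0,"yaw":0},{"hand":0.6,"dx":-1,"dy":-1,"dz":0,"yaw":0},{"hand":0.55,"dx":-1,"dy":-1,"dz":0,"yaw":0},{"hand":0.55,"dx":-1,"dy":-1,"dz":0,"yaw":0},{"hand":0.55,"dx":-1,"dy":-1,"dz":0,"yaw":0}]'
python3 -c "
from h import *
where();snap('wrist','w16')"
```

```text
clock: 14.75
position: [0.5429, 0.0372, -0.0024]
tool_rot: [-1.571, -0.0, 1.719]
force: [-0.4, -0.3, -0.1]
grip_width: 0.0384
t 14.75 pos [ 0.5429  0.0372 -0.0024] rot [-1.5705e+00 -2.0000e-04  1.7193e+00] | tray y,x,h mm [-113.4   -0.4  -48.4] F [-0.4 -0.3 -0.1] w 0.0384
```

View pics/w16.png

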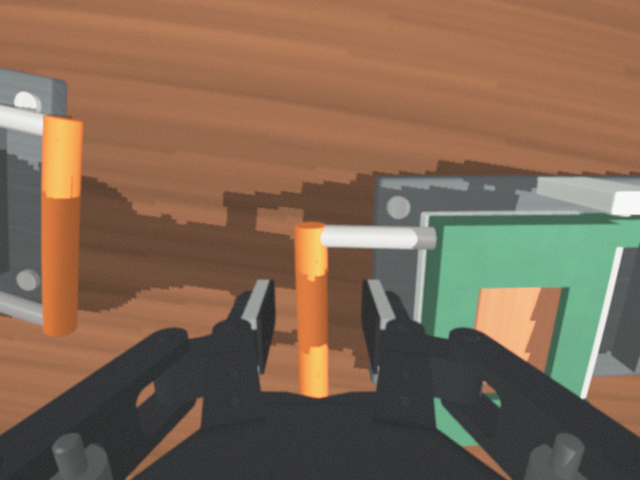

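The fingers are open at u≈265 and 375, clear of the bar at u≈312. Lift.

```bash
python3 -m crank '[{"hand":0.55,"dx":0,"dy":-10,"dz":0,"yaw":0},{"hand":0.55,"dx":0,"dy":-25,"dz":0,"yaw":0},{"hand":0.55,"dx":0,"dy":-50,"dz":0,"yaw":0},{"hand":0.55,"dx":0,"dy":-85,"dz":0,"yaw":0},{"hand":0.55,"dx":0,"dy":-125,"dz":0,"yaw":0},{"hand":0.55,"dx":0,"dy":-165,"dz":0,"yaw":0},{"hand":0.55,"dx":0,"dy":-200,"dz":0,"yaw":0},{"hand":0.55,"dx":0,"dy":-200,"dz":0,"yaw":0},{"hand":0.55,"dx":0,"dy":-200,"dz":0,"yaw":0},{"hand":0.55,"dx":0,"dy":-200,"dz":0,"yaw":0}]'
python3 -m crank '[{"hand":0.55,"dx":0,"dy":-40,"dz":30,"yaw":0},{"hand":0.55,"dx":0,"dy":-60,"dz":65,"yaw":0},{"hand":0.55,"dx":0,"dy":-60,"dz":100,"yaw":0},{"hand":0.55,"dx":0,"dy":-60,"dz":130,"yaw":0},{"hand":0.55,"dx":0,"dy":-60,"dz":130,"yaw":0},{"hand":0.55,"dx":0,"dy":-60,"dz":130,"yaw":0},{"hand":0.55,"dx":0,"dy":-60,"dz":130,"yaw":0}]'
python3 -c "
from h import *
where();snap('scene','s17');snap('top','t17');c=bot.camera_info('scene')
s=cv2.imread('pics/s17.png');cv2.imwrite('pics/s17c.png',cv2.resize(s[220:400,220:420],None,fx=3.3,fy=3.3,interpolation=2))
im=s[:,:,::-1].copy()
for k in orange(im):
  r=cv2.minAreaRect(k);print(np.round(r[0],1));o=onplane(c,r[0],H-.115*yt,yt);d=onz(c,r[0],.045)-H;print('z on plane y=-115',o.round(4),'tray y,x at z45',(d@yt).round(4),(d@xt).round(4))
"
```

```text
clock: 15.63
position: [0.5427, 0.037, 0.1978]
tool_rot: [-1.571, -0.0, 1.719]
force: [0.7, -0.6, -0.9]
grip_width: 0.0381
clock: 16.22
position: [0.4147, 0.0179, 0.2572]
tool_rot: [-1.57, 0.0, 1.719]
force: [0.2, -0.4, -0.2]
grip_width: 0.0386
t 16.22 pos [0.4147 0.0179 0.2572] rot [-1.5702e+00  1.0000e-04  1.7193e+00] | tray y,x,h mm [-113.6 -130.1  211.2] F [ 0.2 -0.4 -0.2] w 0.0386
[273.1 270.7]
z on plane y=-115 [0.5471 0.0363 0.0464] tray y,x at z45 -0.1163 0.0026
[253.2 233.6]
z on plane y=-115 [0.5747 0.0404 0.1321] tray y,x at z45 -0.2104 -0.0363
[331.3 150.2]
z on plane y=-115 [0.4199 0.0172 0.199 ] tray y,x at z45 -0.3133 -0.3293
```

View pics/s17c.png

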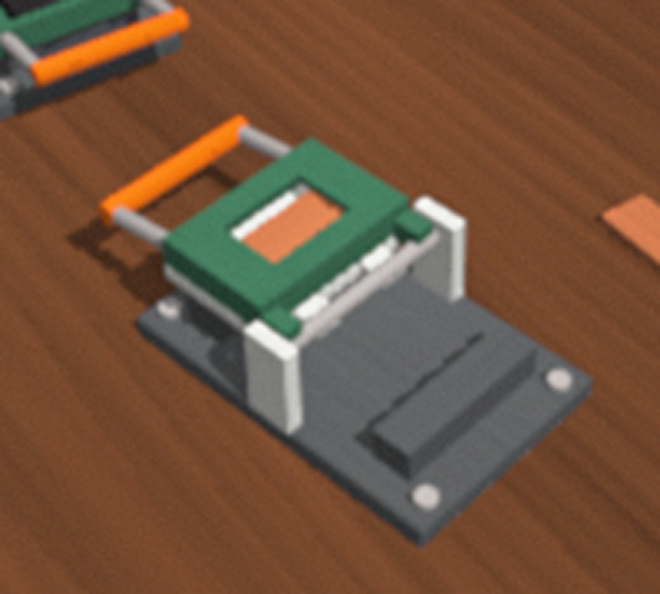

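View pics/t17.png

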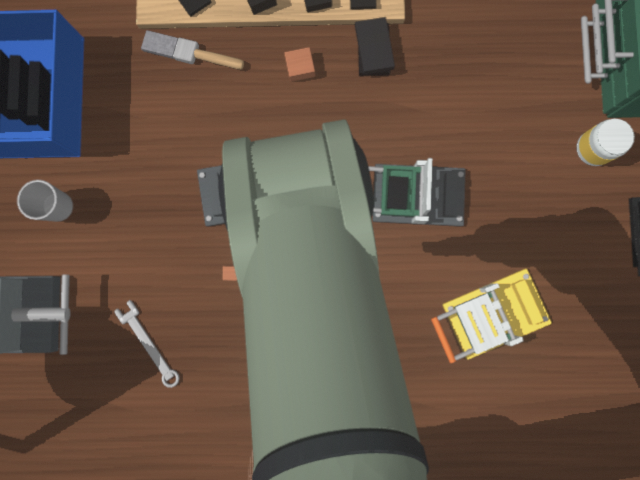

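The holder lies upside down with the lid closed beneath it. The copper plate shows in the window at scene pixel (308,289). The bar is at z≈0.046, and the graphite bar is unmoved at (253.2,233.6). The arm is clear, so I hand in.

```bash
python3 -c "
from h import *
print(bot.job_done())"
```

```text
the job is handed in; nothing more can be done
None
```

I folded the lid shut over the copper plate, gripped the orange bar and swung the closed holder over its hinge to a hard stop. Then I released it, lifted clear and handed the job in at about 16.3 s of the 48 s allowed.

**First lid push:** it missed, because the visible finger ends sit about 29 mm above the reported TCP, unlike the description. Both camera views and later contact with the lid agreed on that figure, and I corrected for it.

**Forces:** the largest readings I saw were 21 N pressing the lid shut and about 36 N (32 N of it upward) at the end stop. I read the force only at the end of each call, so a higher peak in between would not show.

**Final checks:**
- **Copper holder:** it lies flat and upside down, with the bar at z≈0.046, 115–116 mm on the other side of the hinge. The lid is under the tray and the plate shows in the window.
- **Graphite holder:** its bar was within 0.2 px of where it started and its plate is still in the tray. The yellow look-alike had not moved either.
- **View limits:** the arm blocked the top camera's view of the turned holder, so the final pose comes from the scene camera, plus the wrist camera before lifting.

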